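# Prove the riveting post's stop on its gauge block

### The arm

A 6-joint arm with a two-finger parallel gripper is mounted at the origin on the work surface. World frame = base frame: x ahead of the robot, y to its left, z up, the work surface at z = 0. Lengths are in m, angles in rad, forces in N, time in s.
With the tool pointing down it reaches from about 0.275 to 0.875 m from the base axis. Payload 12.5 kg.
Tool frame: the origin (TCP) lies midway between the tips of the shut fingers; the grasp point (between the pads) lies 19 mm behind it; z points along the fingers, y is the line along which they close (so a half turn about z gives the same grasp; the last joint's range is limited). The gripper opens to 85 mm and grips with 20 to 120 N. Pads are 22 mm wide; open, the fingers measure 114 mm over their backs; the gripper's body (76 mm by 85 mm) begins 54 mm behind the grasp point. The pads swing forward as they close: fully open they stand 13 mm farther back than shut.
Start: joints at [-1.215, 0.351, 1.652, -0, 1.139, -0.085], TCP at [0.235, -0.497, 0.231] pointing down, gripper open.
Joint ranges: [-2.75, 2.75], [-0.79, 2.1], [0.01, 2.65], [-1.57, 4.71], [0.07, 3.14], [-2.87, 2.87]. Speed limits (rad/s): [2.22, 2.22, 2.79, 3.14, 3.14, 3.14].

### API

Orientations are given as [roll, pitch, yaw] about the fixed x, y, z axes, in that order (R = Rz(yaw) Ry(pitch) Rx(roll)).
In Python, from bench import arm gives the robot as it stands.
- The arm moves only by the shell command python3 -m creep 'ROWS' [FORCE]. ROWS is JSON, a list of rows, each an object with "claw": the opening, from 0 (shut) to 1 (fully open); "offset": the shift along the tool's x, y, z in m, a list of three; "twist": the turn about the tool's z in degrees. A call has 1 to 10 rows; each row is the pose to reach, as a shift and turn from the pose commanded when the call began, along the tool's axes at that moment; what a row does not reach only later rows make up. A row lasts 1/8 s, in which the tool goes at most 62.5 mm and 10.7 degrees, less where a joint would pass 70% of its speed; a pose out of reach is approached as far as the arm can. A call with a gripper value outside its range is refused whole. The fingers move at their own pace and stop on an object; FORCE is the grip in N (left out, the last holds). Time passes only in rows, so rows that repeat a pose let the fingers close. It gives the time, the measured TCP pose, the force, the opening and the grip force at its end, in the units of the state.
- arm.read_state(): the state, without advancing time (a new reading comes with each control period).
- arm.read_camera(name): name is "scene" or "top" or "wrist"; returns a dict with "pixels" (420x560x3 uint8, red, green, blue), "range_z" (420x560 float32, m along the optical axis (not along the pixel's ray), 0 where there is no reading), "fx", "fy", "cx", "cy" (pixels), "dist" ([k1, k2, p1, p2, k3] as OpenCV has them; the pictures are not rectified), "rvec" (rotation vector, rad) and "tvec" (3), from world to camera coordinates, as OpenCV has them. Camera axes: x right, y down, z forward; pixel columns grow to the right and rows downward; lengths in m; the calibration is good to about 2 mm. A picture is of the moment at which its call begins.
- arm.close_job(): hands the job in; it is judged then, once.
The state is a dict: "t": time; "joints": joint angles; "qd": joint speeds; "effort": joint torques, N m; "eef_pos": TCP position; "tool_rot": TCP orientation; "wrist_force": force on the tool from outside, world axes, zero at the start; "wrist_torque": the same for the moment, N m; "grip_width": opening from 0.0 (shut) to 1.0 (fully open); "gripper_force": force on a finger pad.
Only numpy, scipy, OpenCV 4.12 (cv2) and the standard library are available. Lean on these libraries where they do the work, as an engineer would, in place of code of your own. Each camera call takes 0.05 s, during which the arm holds its last target. There are 200 camera calls.

### The job

Set the riveting post to its gauge before the shift: swing the long lever fully up to raise the hinged steel stop, set the brass gauge block down flat and lengthwise on the front part of the bright ground seat (not dropped, and clearly short of the heel), then slide it straight back along the seat without lifting it until its end face sits flush against the heel, centred under the stop. Then bring the lever fully back down and press the stop down firmly for a moment, until it is fully seated flat on the block, and let go; everything must stay like that, and the dish, snaps, rivets, bucking bar and oil can must be left where they are.

Things in the scene. Friction and masses are not known exactly. Their poses are not given: they have to be found in the camera images.
- heel (a point): Middle of the lower edge of the heel's front face, on the seat's top. Axes: x along the seat from its open front to the heel, y left across the seat, z up. The bright ground steel seat, 60 mm wide, its flat top 26 mm above the counter, runs from here 165 mm forward (x 0 to -165); the heel is an upright bright steel block 44 mm wide, 28 mm high.
- post: The riveting post, bolted down; its place and heading (up to 10 degrees) differ. Dark cast-iron base 250 x 140 x 20 mm, origin at the centre of its underside, axes as heel, which lies at x 50, y 0, z 26. Stop and lever turn on one pin parallel to y through x 75, z 68, held by two cheeks at y +-50 to +-62, x 55 to 95, up to z 88. Lever rest at x -35, y -94, 70 high.
- gauge: Loose brass gauge block, 80 (x, lengthwise) x 28 (y) x 36 mm (z), about 0.7 kg, with a row of four dark holes along its top; origin at the centre of its underside, z up. Either end may face the heel. It lies flat on the counter left or right of the post. Fully home on the seat its origin is at x -40, y 0, z 0 mm of heel.
- lever (a joint): Angle of the long dark cast lever on the post's right (-y) side, rad: 0 = down on its rest, 1.5 = fully up, nearly upright; starts a little above 0. Stiff, stays where left; moving it takes 5 to 10 N at the knob. Its toe lifts the stop, which when raised stands at the lever's angle less 0.2; on the way down it lets the stop follow.
- lever_knob (a point): Centre of the black round knob at the lever's end: a disc 36 mm in diameter with two flat faces 26 mm apart, looking to the post's left and right (y). It moves on an arc of radius 200 mm about the pin, in the plane y -92 mm of heel (the pin is at x +25, z +42 there); the line from pin to knob rises from the post's front (-x) direction by the lever angle + 0.10 rad. A bar about 17 mm thick joins knob and pin.
- stop_hinge (a joint): Angle of the hinged steel stop, rad: 0 = level, its underside exactly on top of a gauge block on the seat; positive = front end raised; sinks to -0.06 at most with no block. Stiff pin with a light spring: when the lever is lowered the stop follows but stays hanging about 0.35 rad open; 1 to 3 N at its front end moves it, and once pressed down it stays down.
- stop_top (a point): Middle of the stop's upper face, 85 mm from the pin, over the gauge block when the stop is down: the place to press (10 to 15 N is firm). With the stop level it lies at x -60, y 0, z +48 mm of heel; it turns with the stop. x points from the stop's front end to the pin, z out of the upper face.
- stop: The hinged steel stop: a flat bar 44 mm wide (y) and 12 mm thick, reaching 117 mm forward (-x) from the pin, with a small lug on its right side; this entry's origin lies on the pin's axis, halfway across and halfway through the bar.
- bucking_bar: Bystander: dark steel stepped bucking bar, 90 x 42 x 38 mm, origin at the centre of its underside.
- dish: Bystander: olive-drab tin dish of copper rivets, 110 mm across, 30 mm high (rivets heaped to about 40 mm), origin at the centre of its underside.
- snap_a: Bystander: bright steel rivet snap standing upright, 27 mm diameter, 96 mm high, origin at the centre of its foot.
- snap_b: Bystander: a second rivet snap, the same.
- rivet_a: Bystander: big copper rivet standing on its head, head 24 mm diameter, 42 mm high, origin at the centre of its foot.
- rivet_b: Bystander: a second copper rivet, the same.
- oil_can: Bystander: olive oil can with a thin bent brass spout, 72 mm diameter, 158 mm high, origin at the centre of its underside.

How it is judged:
By the outcome, as a careful person would: the job done as asked, in the order asked, and still so for the second after the job is handed in, with the robot touching nothing.
It also fails if it takes over 72 s, if anything falls off the work surface, if the arm or the gripper's body presses on something with over 40 N, if the wrist force passes 120 N, or if a joint passes its speed limit or range.

## Working session

There is one attempt and no reset: what is moved stays moved. The work goes in short steps, Python scripts to look and compute and a shell command to move; the robot and the scene stay as the last step left them, time stands still between calls to the robot, and variables do not carry over. Pictures are saved under pics/ and viewed, at most 10 in all, crops included, and the job is handed in when it is done.

```bash
ls; mkdir -p pics; python3 - <<'E'
from bench import arm
import cv2,numpy as np,pickle
for n in("scene","top"):
    c=arm.read_camera(n); pickle.dump(c,open(f"{n}0.pkl","wb"))
    cv2.imwrite(f"pics/{n}0.png",c["pixels"][:,:,::-1])
    R=cv2.Rodrigues(np.array(c["rvec"]))[0]; print(n,c["fx"],c["dist"],(-R.T@c["tvec"]).round(3), (c["range_z"]>0).mean())
print(arm.read_state())
E
```

```text
pics
scene 382.31470755407366 [-0.10782297  0.          0.          0.          0.        ] [ 1.283 -0.324  0.688] 0.9961479591836735
top 529.447698818095 [-0.11712088  0.          0.          0.          0.        ] [0.398 0.028 1.386] 0.9960076530612245
{'t': 0.1, 'joints': array([-1.21459460e+00,  3.51165550e-01,  1.65235207e+00, -5.55622874e-06,
        1.13910769e+00, -8.45899772e-02]), 'qd': array([-0.00038577, -0.00232217, -0.00239085,  0.00010387, -0.00021263,
        0.00064937]), 'effort': array([ 7.48547227e-04, -5.06833613e+01, -2.91876733e+01, -4.73174259e-05,
        2.66075331e-03, -1.49951825e-05]), 'eef_pos': array([ 0.23458389, -0.49713664,  0.23082451]), 'tool_rot': array([-3.14056326e+00, -8.22227079e-05,  4.40793989e-01]), 'wrist_force': array([0.87331788, 0.25942757, 0.19790846]), 'wrist_torque': array([ 0.02103567,  0.028871  , -0.02434878]), 'gripper_force': 0.0, 'grip_width': 1.0002588711024027}
```

View pics/top0.png

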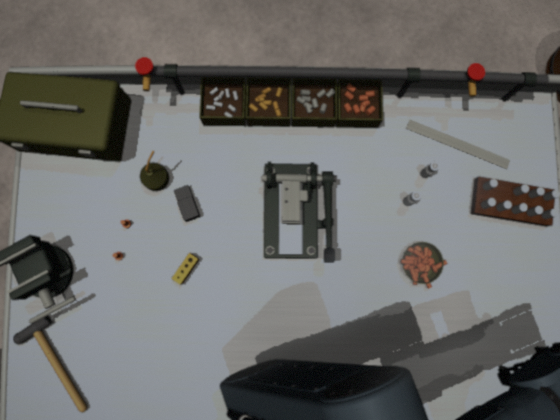

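View pics/scene0.png

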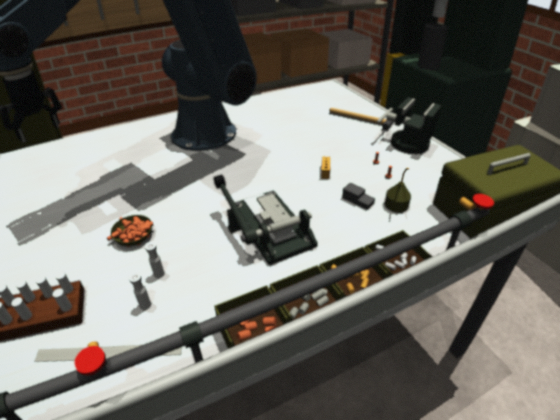

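The top view has world +x pointing up in the picture. The post is at (291,211) with its heel end up, the knob at about (330,255) and the brass gauge at (185,268). The bystanders are clear of the path between them. In the scene view the lever is at its rest and the stop is lying low.

```bash
cat > h.py <<'E'
import cv2,numpy as np
def rays(c,uv):
    K=np.array([[c["fx"],0,c["cx"]],[0,c["fy"],c["cy"]],[0,0,1]])
    n=cv2.undistortPoints(np.float64(uv).reshape(-1,1,2),K,np.array(c["dist"]))[:,0]
    R=cv2.Rodrigues(np.array(c["rvec"]))[0]
    return -R.T@np.array(c["tvec"]).ravel(), np.c_[n,np.ones(len(n))]@R
def plane(c,uv,z):
    o,d=rays(c,uv); return o+d*((z-o[2])/d[:,2])[:,None]
def cloud(c):
    h,w=c["range_z"].shape; v,u=np.mgrid[:h,:w]
    o,d=rays(c,np.c_[u.ravel(),v.ravel()])
    return (o+d*c["range_z"].reshape(-1,1)).reshape(h,w,3)
def rect(P):
    (x,y),(a,b),t=cv2.minAreaRect(np.float32(P[:,:2]*1000)); return x,y,a,b,t
E
python3 - <<'E'
import pickle; from h import *
c=pickle.load(open("top0.pkl","rb")); X=cloud(c); hsv=cv2.cvtColor(c["pixels"],cv2.COLOR_RGB2HSV)
v,u=np.mgrid[:420,:560]
print("counter z",X[300:330,150:200,2].mean(),X[300:330,150:200,2].std())
g=(hsv[...,0]>15)&(hsv[...,0]<32)&(hsv[...,1]>120)&(hsv[...,2]>90)&(abs(u-185)<25)&(abs(v-268)<25)
print("gauge z",np.median(X[g][:,2]),g.sum(),rect(plane(c,np.c_[u[g],v[g]],.036)))
w=(abs(u-295)<50)&(abs(v-211)<60)
for lo,hi in((.012,.0235),(.0235,.032),(.04,.2)):
    m=w&(X[...,2]>lo)&(X[...,2]<hi); print(lo,m.sum(),rect(X[m]))
dark=w&(hsv[...,2]<110)&(X[...,2]<.0235)&(X[...,2]>.012); print("dark",rect(plane(c,np.c_[u[dark],v[dark]],.02)))
seat=w&(v>222)&(hsv[...,2]>130)&(abs(X[...,2]-.026)<.004); print("seat",seat.sum(),rect(plane(c,np.c_[u[seat],v[seat]],.026)))
k=w&(abs(u-330)<10)&(v>240)&(X[...,2]>.06); print("knob",rect(X[k]),X[k][:,2].max(),X[k].mean(0))
s=X[150:262:4,291,:]; print(s.round(3)[:,[0,2]].tolist())
l=X[150:262:5,329,:]; print(l.round(3).tolist())
import cv2
cv2.imwrite("pics/c1.png",cv2.resize(c["pixels"][150:300,160:360,::-1],None,fx=4,fy=4,interpolation=cv2.INTER_CUBIC))
E
```

```text
counter z 0.005260140524715814 0.0798857294854679
gauge z 0.03655325314540869 279 (435.53717041015625, 265.8868103027344, 25.452098846435547, 77.19181823730469, 56.773406982421875)
0.012 2347 (575.061279296875, -5.456108093261719, 174.26036071777344, 290.6730041503906, 84.25972747802734)
0.0235 1282 (589.0512084960938, -5.847259521484375, 246.73020935058594, 150.17750549316406, 0.5987969040870667)
0.04 2321 (585.3573608398438, -16.66661834716797, 187.37721252441406, 260.78131103515625, 88.07537841796875)
dark (590.92041015625, -9.798362731933594, 250.09568786621094, 158.46726989746094, 0.6390115022659302)
seat 528 (516.9417114257812, -1.4055423736572266, 77.50822448730469, 56.57113265991211, 0.39751559495925903)
knob (436.33514404296875, -49.61439514160156, 50.13856887817383, 165.36029052734375, 43.21315002441406) 1.3857380217091222 [ 0.47401403 -0.09105052  0.12576765]
[[0.757, -0.0], [0.745, 0.002], [0.734, 0.003], [0.724, -0.001], [0.709, 0.017], [0.697, 0.021], [0.674, 0.078], [0.664, 0.079], [0.654, 0.076], [0.644, 0.076], [0.633, 0.08], [0.623, 0.079], [0.613, 0.079], [0.602, 0.08], [0.592, 0.079], [0.582, 0.082], [0.572, 0.082], [0.562, 0.082], [0.552, 0.082], [0.548, 0.029], [0.537, 0.029], [0.527, 0.028], [0.517, 0.028], [0.507, 0.025], [0.496, 0.029], [0.486, 0.03], [0.476, 0.02], [0.466, 0.012]]
[[0.756, -0.104, 0.008], [0.743, -0.104, 0.005], [0.729, -0.104, 0.004], [0.398, 0.028, 1.386], [0.702, -0.104, 0.003], [0.669, -0.096, 0.095], [0.658, -0.096, 0.087], [0.646, -0.097, 0.084], [0.634, -0.097, 0.082], [0.62, -0.096, 0.087], [0.607, -0.096, 0.09], [0.594, -0.096, 0.091], [0.582, -0.096, 0.088], [0.569, -0.096, 0.093], [0.556, -0.095, 0.098], [0.543, -0.095, 0.102], [0.532, -0.095, 0.096], [0.519, -0.095, 0.099], [0.506, -0.095, 0.104], [0.494, -0.094, 0.107], [0.481, -0.093, 0.121], [0.469, -0.093, 0.122], [0.457, -0.093, 0.118]]
```

View pics/c1.png

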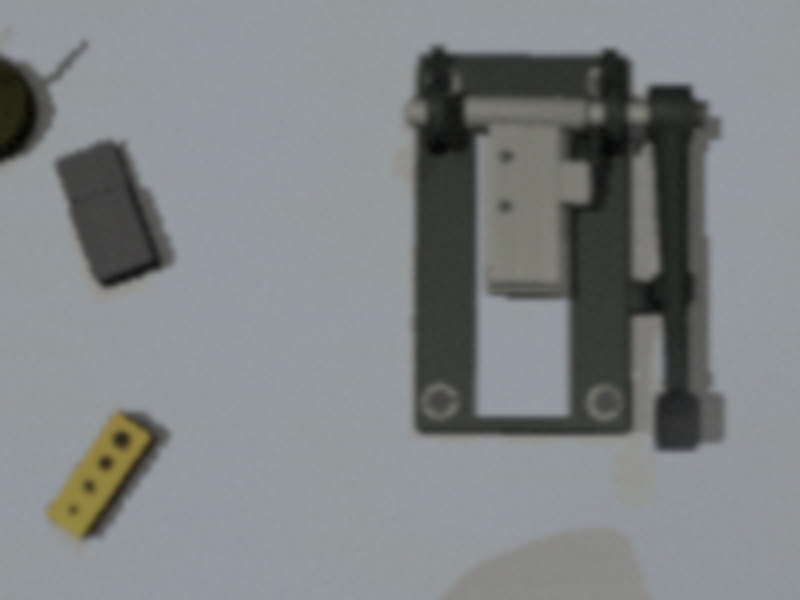

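The crop shows the post's heading near zero, with the seat strip at crop (475-570, 300-415), the stop over its rear, and the knob at (678,420). The gauge lies diagonally at (100,475). Next I'll fit the edges for heading and centreline.

```bash
cat > fit.py <<'E'
import pickle; from h import *
c=pickle.load(open("top0.pkl","rb")); G=cv2.GaussianBlur(cv2.cvtColor(c["pixels"],cv2.COLOR_RGB2GRAY),(3,3),0).astype(float)
def edge(rows,u0,u1,z):   # strongest horizontal gradient per row, subpixel
    pts=[]
    for r in rows:
        g=abs(np.gradient(G[r,u0:u1])); k=int(np.clip(g.argmax(),1,len(g)-2)); a,b,d=g[k-1:k+2]
        pts.append((u0+k+.5*(a-d)/(a-2*b+d+1e-9),r))
    P=plane(c,pts,z); p=np.polyfit(P[:,0],P[:,1],1); r=P[:,1]-np.polyval(p,P[:,0]); k=abs(r)<2.5*np.median(abs(r))+1e-4
    p=np.polyfit(P[k,0],P[k,1],1); return np.degrees(np.arctan(p[0])),p,r[k].std()
def vedge(cols,v0,v1,z):
    pts=[]
    for q in cols:
        g=abs(np.gradient(G[v0:v1,q])); k=int(np.clip(g.argmax(),1,len(g)-2)); a,b,d=g[k-1:k+2]
        pts.append((q,v0+k+.5*(a-d)/(a-2*b+d+1e-9)))
    P=plane(c,pts,z); return np.median(P[:,0]),np.polyfit(P[:,1],P[:,0],1)
for n,a in {"seatL":(range(228,250),274,284,.026),"seatR":(range(228,250),296,308,.026),"baseL":(range(175,255),259,269,.02),"baseR":(range(232,255),312,320,.02),"stopL":(range(190,220),277,286,.08),"stopR":(range(204,220),296,306,.08)}.items():
    d,p,s=edge(*a); print(n,round(d,2),"y@.52 %.4f y@.6 %.4f res %.5f"%(np.polyval(p,.52),np.polyval(p,.6),s))
print("front base x",vedge(range(268,314),254,262,.0),vedge(range(268,314),254,262,.02),"seat front",vedge(range(284,298),250,257,.026))
print("base back x",vedge(range(275,308),159,168,.02))
X=cloud(c); m=(X[...,2]>.085)&(X[...,2]<.14)&(X[...,1]<-.07)&(X[...,1]>-.12)&(X[...,0]>.44)&(X[...,0]<.49)
print("knob",rect(X[m]),np.percentile(X[m],[5,50,95],axis=0).round(4))
g=cv2.cvtColor(c["pixels"],cv2.COLOR_RGB2HSV); v,u=np.mgrid[:420,:560]
E
python3 fit.py
```

```text
seatL -0.21 y@.52 0.0279 y@.6 0.0276 res 0.00013
seatR 0.51 y@.52 -0.0319 y@.6 -0.0311 res 0.00005
baseL 0.39 y@.52 0.0683 y@.6 0.0689 res 0.00053
baseR 2.2 y@.52 -0.0734 y@.6 -0.0703 res 0.00038
stopL 0.57 y@.52 0.0285 y@.6 0.0293 res 0.00016
stopR 3.88 y@.52 -0.0307 y@.6 -0.0252 res 0.00036
front base x (np.float64(0.46591589106053777), array([-0.00666815,  0.46594649])) (np.float64(0.46493558616458686), array([-0.00666815,  0.46496842])) seat front (np.float64(0.4764430777532894), array([-0.00799241,  0.47643173]))
base back x (np.float64(0.7155002309798105), array([0.00199317, 0.71544817]))
knob (471.0848388671875, -92.62225341796875, 37.51316452026367, 26.098726272583008, 1.8693971633911133) [[ 0.4529 -0.1049  0.1041]
 [ 0.4689 -0.0921  0.1178]
 [ 0.4866 -0.0802  0.1236]]
```

```bash
cat > go.py <<'E'
import sys,numpy as np
from bench import arm
s=arm.read_state(); p=np.array(s["eef_pos"]); y=s["tool_rot"][2]
for a in sys.argv[1:]:
    x,yy,z,deg=map(float,a.split(",")); d=np.array([x,yy,z])-p
    print(a,"off",[round(1000*(d[0]*np.cos(y)+d[1]*np.sin(y)),1),round(1000*(d[0]*np.sin(y)-d[1]*np.cos(y)),1),round(-1000*d[2],1)],"twist",round(np.degrees(y)-deg,2))
print("t",s["t"],"tcp",p.round(4),"yaw",np.degrees(y).round(2),"rp",np.round(s["tool_rot"][:2],3),"F",np.round(s["wrist_force"],1),"w",round(s["grip_width"],3),"gf",round(s["gripper_force"],1))
E
python3 go.py .4695,-.0932,.20,0.4
```

```text
.4695,-.0932,.20,0.4 off [np.float64(384.8), np.float64(-265.1), np.float64(30.8)] twist 24.86
t 0.1 tcp [ 0.2346 -0.4971  0.2308] yaw 25.26 rp [-3.141 -0.   ] F [0.9 0.3 0.2] w 1.0 gf 0.0
```

```bash
python3 -m creep '[{"claw":1,"offset":[0.04,-0.03,0],"twist":3},{"claw":1,"offset":[0.09,-0.06,0],"twist":7},{"claw":1,"offset":[0.14,-0.095,0.005],"twist":11},{"claw":1,"offset":[0.19,-0.13,0.01],"twist":15},{"claw":1,"offset":[0.24,-0.165,0.015],"twist":19},{"claw":1,"offset":[0.29,-0.2,0.02],"twist":22},{"claw":1,"offset":[0.335,-0.23,0.025],"twist":24.9},{"claw":1,"offset":[0.365,-0.251,0.03],"twist":24.9},{"claw":1,"offset":[0.3848,-0.2651,0.031],"twist":24.9},{"claw":1,"offset":[0.3848,-0.2651,0.031],"twist":24.9}]'
python3 - <<'E'
from bench import arm
import pickle; from h import *
c=arm.read_camera("wrist"); pickle.dump(c,open("w1.pkl","wb")); cv2.imwrite("pics/w1.png",c["pixels"][:,:,::-1])
E
python3 go.py .4695,-.0932,.09,0.4
```

```text
t: 1.35
eef_pos: [0.4698, -0.0924, 0.1999]
tool_rot: [-3.141, 0.001, 0.008]
wrist_force: [-0.0, -0.2, 0.9]
grip_width: 1.0
gripper_force: 0.0
.4695,-.0932,.09,0.4 off [np.float64(0.0), np.float64(-0.0), np.float64(110.1)] twist 0.04
t 1.4 tcp [ 0.4695 -0.0932  0.2001] yaw 0.44 rp [-3.142e+00  1.000e-03] F [-0.7 -0.9 -0.2] w 0.998 gf 0.0
```

View pics/w1.png

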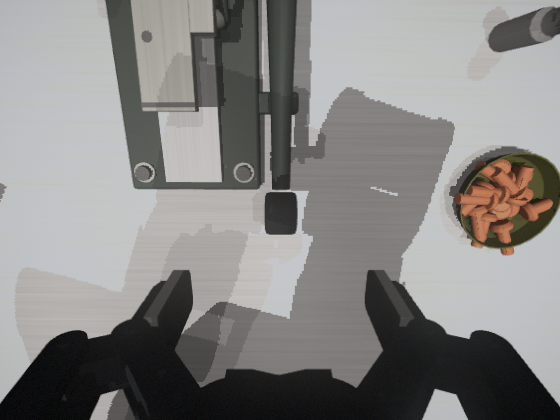

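The wrist view shows the knob at (281,213), centred between the fingers (midpoint about u=279). The seat corners are at (165,183) and (221,183). I'll measure both from this closer view.

```bash
python3 - <<'E'
import pickle; from h import *
c=pickle.load(open("w1.pkl","rb")); X=cloud(c); v,u=np.mgrid[:420,:560]
m=(u>255)&(u<305)&(v>192)&(v<240)&(X[...,2]>.085)&(X[...,2]<.15)
print("knob",m.sum(),np.percentile(X[m],[3,50,97],axis=0).round(4))
H=cv2.cvtColor(c["pixels"],cv2.COLOR_RGB2GRAY).astype(float)
P=[]
for r in range(112,178,4):
    row=H[r]; g=np.gradient(cv2.GaussianBlur(row.reshape(1,-1),(5,1),0)[0])
    a=140+g[140:185].argmax(); b=205+g[205:240].argmin(); P.append((a,b,r))
P=np.array(P); L=plane(c,P[:,[0,2]],.026); R=plane(c,P[:,[1,2]],.026)
for q in(L,R): p=np.polyfit(q[:,0],q[:,1],1); print(np.degrees(p[0]),np.polyval(p,[.5,.52]))
print((abs(X[...,2]-.026)<.004)[120:175,170:215].mean(), np.median(X[125:170,175:210,2]))
E
```

```text
knob 1337 [[ 0.4545 -0.1055  0.1056]
 [ 0.4727 -0.0937  0.1183]
 [ 0.4844 -0.0818  0.1217]]
0.48893131434553905 [0.02851464 0.02868531]
0.38225295109156027 [-0.03082583 -0.0306924 ]
0.9971717171717172 0.026509402565805584
```

```bash
python3 -m creep '[{"claw":1,"offset":[0,0,0.03],"twist":0},{"claw":1,"offset":[0,0,0.06],"twist":0},{"claw":1,"offset":[0,0,0.09],"twist":0},{"claw":1,"offset":[0,0,0.106],"twist":0},{"claw":0,"offset":[0,0,0.106],"twist":0},{"claw":0,"offset":[0,0,0.106],"twist":0},{"claw":0,"offset":[0,0,0.106],"twist":0},{"claw":0,"offset":[0,0,0.106],"twist":0}]' 30; python3 go.py
```

```text
t: 2.4
eef_pos: [0.47, -0.094, 0.0951]
tool_rot: [3.14, -0.001, 0.006]
wrist_force: [-1.5, -5.4, 2.6]
grip_width: 0.298
gripper_force: 36.6
t 2.4 tcp [ 0.47   -0.094   0.0951] yaw 0.36 rp [ 3.14e+00 -1.00e-03] F [-1.5 -5.4  2.6] w 0.298 gf 36.6
```

```bash
python3 -m creep '[{"claw":0,"offset":[0.003,0,-0.015],"twist":0},{"claw":0,"offset":[0.0084,0,-0.0308],"twist":0},{"claw":0,"offset":[0.0208,0,-0.0581],"twist":0},{"claw":0,"offset":[0.0371,0,-0.0832],"twist":0},{"claw":0,"offset":[0.057,0,-0.1057],"twist":0},{"claw":0,"offset":[0.057,0,-0.1057],"twist":0}]'; python3 go.py
```

```text
t: 3.15
eef_pos: [0.5277, -0.0937, 0.2014]
tool_rot: [3.14, -0.002, 0.007]
wrist_force: [-1.2, -6.3, 5.7]
grip_width: 0.297
gripper_force: 33.9
t 3.15 tcp [ 0.5277 -0.0937  0.2014] yaw 0.38 rp [ 3.14e+00 -2.00e-03] F [-1.2 -6.3  5.7] w 0.297 gf 33.9
```

```bash
python3 -m creep '[{"claw":0,"offset":[0.023,0,-0.0192],"twist":0},{"claw":0,"offset":[0.0486,0,-0.0347],"twist":0},{"claw":0,"offset":[0.0762,0,-0.0463],"twist":0},{"claw":0,"offset":[0.1053,0,-0.0536],"twist":0},{"claw":0,"offset":[0.128,0,-0.0563],"twist":0},{"claw":0,"offset":[0.1421,0,-0.0563],"twist":0},{"claw":0,"offset":[0.1491,0,-0.0563],"twist":0},{"claw":0,"offset":[0.1491,0,-0.0563],"twist":0}]'; python3 go.py
```

```text
t: 4.15
eef_pos: [0.6748, -0.0929, 0.2555]
tool_rot: [3.141, 0.002, 0.006]
wrist_force: [-2.0, -4.3, 0.1]
grip_width: 0.295
gripper_force: 29.6
t 4.15 tcp [ 0.6748 -0.0929  0.2555] yaw 0.34 rp [3.141e+00 2.000e-03] F [-2.  -4.3  0.1] w 0.295 gf 29.6
```

```bash
python3 -m creep '[{"claw":0,"offset":[0.004,0,0],"twist":0},{"claw":0,"offset":[0.006,0,0],"twist":0},{"claw":0,"offset":[0.006,0,0],"twist":0}]'; python3 - <<'E'
from bench import arm
import pickle; from h import *
for n in("top","scene"):
    c=arm.read_camera(n); pickle.dump(c,open(n+"1.pkl","wb"))
cv2.imwrite("pics/s1.png",cv2.resize(c["pixels"][100:280,150:390,::-1],None,fx=3,fy=3))
E
python3 go.py
```

```text
t: 4.53
eef_pos: [0.6799, -0.0928, 0.2553]
tool_rot: [3.141, 0.005, 0.006]
wrist_force: [-7.4, -4.8, 0.1]
grip_width: 0.296
gripper_force: 29.8
t 4.625 tcp [ 0.6799 -0.0929  0.2553] yaw 0.33 rp [3.141 0.004] F [-5.6 -4.1  0.5] w 0.299 gf 29.8
```

View pics/s1.png

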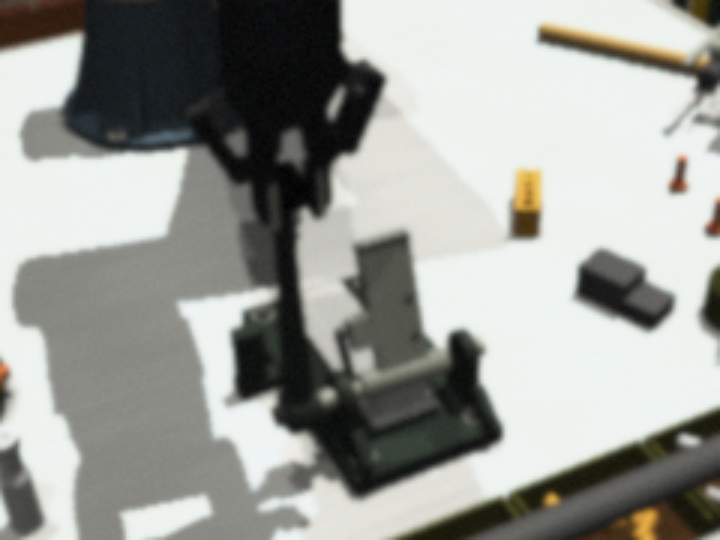

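The lever is nearly upright with the gripper on its knob, and the stop stands raised at crop (390,300). I'll push a little further to find the end stop.

```bash
python3 -m creep '[{"claw":0,"offset":[0.003,0,0],"twist":0},{"claw":0,"offset":[0.006,0,0.0005],"twist":0},{"claw":0,"offset":[0.006,0,0.0005],"twist":0}]'; python3 go.py
```

```text
t: 5.0
eef_pos: [0.686, -0.0928, 0.2549]
tool_rot: [3.141, 0.004, 0.006]
wrist_force: [-6.6, -4.4, 0.6]
grip_width: 0.295
gripper_force: 29.5
t 5.0 tcp [ 0.686  -0.0928  0.2549] yaw 0.34 rp [3.141 0.004] F [-6.6 -4.4  0.6] w 0.295 gf 29.5
```

```bash
python3 - <<'E'
from bench import arm
import pickle; from h import *
c=arm.read_camera("wrist"); pickle.dump(c,open("w2.pkl","wb")); cv2.imwrite("pics/w2.png",c["pixels"][:,:,::-1])
E
```

```text
(no output)
```

View pics/w2.png

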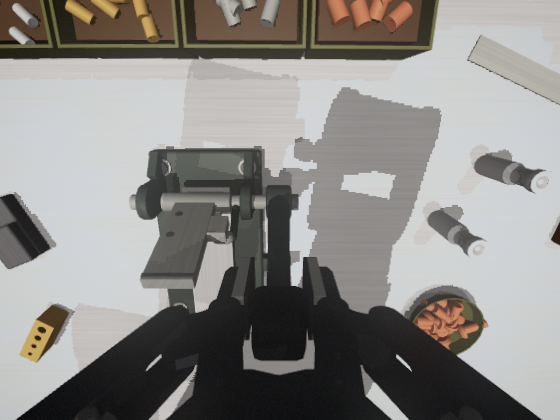

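The view shows the knob held at (280,320), with the lever bar running up to the pin at (280,200). I'll get the lever and stop angles from depth.

```bash
python3 - <<'E'
import pickle; from h import *
c=pickle.load(open("w2.pkl","rb")); X=cloud(c)
for r in range(190,370,12): print(r,X[r,280].round(3),end=" ")
print()
S=[X[r,u] for r,u in((215,185),(240,180),(260,175),(270,170))]; print(np.round(S,3))
s1=pickle.load(open("scene1.pkl","rb")); Y=cloud(s1); 
m=(abs(Y[...,1]+.001)<.022)&(Y[...,2]>.09)&(Y[...,2]<.19)&(Y[...,0]>.6)&(Y[...,0]<.69)
P=Y[m]; p=np.polyfit(P[:,2],P[:,0],1); print(m.sum(),"stop angle",np.degrees(np.arctan2(1,-p[0]))/57.3,P[:,2].max())
m=(abs(Y[...,1]+.093)<.012)&(Y[...,2]>.1)&(Y[...,2]<.22)&(Y[...,0]>.6)&(Y[...,0]<.72)
P=Y[m]; p=np.polyfit(P[:,2],P[:,0],1); print(m.sum(),"lever back face",np.arctan2(1,-p[0]),np.polyval(p,[.068,.268]))
E
```

```text
190 [ 0.68  -0.094  0.076] 202 [ 0.675 -0.094  0.104] 214 [ 0.674 -0.094  0.136] 226 [ 0.673 -0.094  0.163] 238 [ 0.672 -0.094  0.184] 250 [ 0.672 -0.093  0.204] 262 [ 0.671 -0.093  0.219] 274 [ 0.671 -0.093  0.235] 286 [ 0.678 -0.093  0.258] 298 [ 0.681 -0.093  0.273] 310 [ 0.679 -0.093  0.279] 322 [ 0.675 -0.093  0.283] 334 [ 0.669 -0.093  0.284] 346 [ 0.665 -0.093  0.287] 358 [ 0.655 -0.093  0.283] 
[[ 0.659  0.004  0.101]
 [ 0.647 -0.     0.136]
 [ 0.64  -0.003  0.162]
 [ 0.636 -0.001  0.172]]
657 stop angle 1.2224058867761982 0.18059803059755253
378 lever back face 1.511363415302928 [0.67353634 0.66163574]
```

The knob centre is near x=0.665 while the TCP is at 0.686, so the pads have slipped on the knob. I'll regrip centred with a firm force and push again.

```bash
python3 -m creep '[{"claw":0.5,"offset":[0,-0.001,0],"twist":0},{"claw":0.5,"offset":[-0.01,-0.001,-0.002],"twist":0},{"claw":0.5,"offset":[-0.02,-0.001,-0.004],"twist":0},{"claw":0,"offset":[-0.02,-0.001,-0.004],"twist":0},{"claw":0,"offset":[-0.02,-0.001,-0.004],"twist":0},{"claw":0,"offset":[-0.02,-0.001,-0.004],"twist":0},{"claw":0,"offset":[-0.017,-0.001,-0.004],"twist":0},{"claw":0,"offset":[-0.013,-0.001,-0.004],"twist":0},{"claw":0,"offset":[-0.009,-0.001,-0.004],"twist":0},{"claw":0,"offset":[-0.009,-0.001,-0.004],"twist":0}]' 100; python3 go.py
```

```text
t: 6.3
eef_pos: [0.6739, -0.0929, 0.2609]
tool_rot: [3.139, 0.012, 0.006]
wrist_force: [-38.3, -7.3, 18.4]
grip_width: 0.285
gripper_force: 100.4
t 6.3 tcp [ 0.6739 -0.0929  0.2609] yaw 0.35 rp [3.139 0.012] F [-38.3  -7.3  18.4] w 0.285 gf 100.4
```

It now resists with 38 N, so the lever is at its end stop. I'll relax the push, release and retreat upward.

```bash
python3 -m creep '[{"claw":0,"offset":[-0.003,0,0],"twist":0},{"claw":0.5,"offset":[-0.003,0,0],"twist":0},{"claw":0.7,"offset":[-0.003,0,0],"twist":0},{"claw":1,"offset":[-0.003,0,-0.03],"twist":0},{"claw":1,"offset":[-0.003,0,-0.06],"twist":0},{"claw":1,"offset":[-0.05,-0.04,-0.06],"twist":0},{"claw":1,"offset":[-0.09,-0.09,-0.06],"twist":0},{"claw":1,"offset":[-0.13,-0.14,-0.06],"twist":0},{"claw":1,"offset":[-0.17,-0.19,-0.06],"twist":0},{"claw":1,"offset":[-0.2,-0.24,-0.06],"twist":0}]'
python3 go.py .4355,.266,.20,-33.2 .4355,.266,.25,-33.2
python3 - <<'E'
from bench import arm
import pickle; from h import *
c=arm.read_camera("scene"); pickle.dump(c,open("scene2.pkl","wb")); Y=cloud(c)
m=(abs(Y[...,1]+.093)<.02)&(Y[...,2]>.1)&(Y[...,2]<.30)&(Y[...,0]>.6)&(Y[...,0]<.72)
print("knob/lever",np.percentile(Y[m],[2,50,99],axis=0).round(3)); k=m&(Y[...,2]>.252); print(k.sum(),Y[k].mean(0),Y[k][:,0].min(),Y[k][:,0].max(),Y[k][:,2].max())
b=m&(Y[...,2]<.24)&(Y[...,2]>.12); p=np.polyfit(Y[b][:,2],Y[b][:,0],1); print("bar",np.arctan2(1,-p[0]))
E
```

```text
t: 7.55
eef_pos: [0.476, 0.1488, 0.3201]
tool_rot: [-3.141, -0.001, 0.006]
wrist_force: [0.3, 0.4, 0.6]
grip_width: 1.0
gripper_force: 0.0
.4355,.266,.20,-33.2 off [np.float64(-39.8), np.float64(-117.5), np.float64(120.1)] twist 33.54
.4355,.266,.25,-33.2 off [np.float64(-39.8), np.float64(-117.5), np.float64(70.1)] twist 33.54
t 7.55 tcp [0.476  0.1488 0.3201] yaw 0.34 rp [-3.141e+00 -1.000e-03] F [0.3 0.4 0.6] w 1.0 gf 0.0
knob/lever [[ 0.663 -0.107  0.105]
 [ 0.675 -0.097  0.217]
 [ 0.688 -0.084  0.286]]
266 [ 0.67874521 -0.09740242  0.27422346] 0.6581431229599425 0.689555775885059 0.2863502266481737
bar 1.5758130323742083
```

Lever fully up: knob centre is about x=0.671, z=0.268, as expected for 1.5 rad. On to the gauge.

```bash
python3 -m creep '[{"claw":1,"offset":[-0.008,-0.025,0.02],"twist":9},{"claw":1,"offset":[-0.018,-0.055,0.05],"twist":18},{"claw":1,"offset":[-0.028,-0.085,0.08],"twist":27},{"claw":1,"offset":[-0.036,-0.107,0.105],"twist":33.5},{"claw":1,"offset":[-0.0398,-0.1175,0.12],"twist":33.5},{"claw":1,"offset":[-0.0398,-0.1175,0.12],"twist":33.5}]'
cat > meas.py <<'E'
from bench import arm
import sys,pickle; from h import *
z=float(sys.argv[1]); cx,cy=map(float,sys.argv[2:4])
c=arm.read_camera("wrist"); pickle.dump(c,open("w3.pkl","wb")); X=cloud(c); H=cv2.cvtColor(c["pixels"],cv2.COLOR_RGB2HSV); v,u=np.mgrid[:420,:560]
m=(H[...,0]>13)&(H[...,0]<34)&(H[...,1]>100)&(abs(X[...,2]-z)<.006)&(np.hypot(X[...,0]-cx,X[...,1]-cy)<.07)
n,l,s,_=cv2.connectedComponentsWithStats(cv2.morphologyEx(m.astype(np.uint8),cv2.MORPH_CLOSE,np.ones((9,9)))); k=l==1+s[1:,4].argmax()
P=plane(c,np.c_[u[k],v[k]],z); print("gauge",k.sum(),"z",np.median(X[m][:,2]),rect(P))
E
python3 meas.py .036 .4355 .266; python3 go.py
```

```text
t: 8.35
eef_pos: [0.4366, 0.2647, 0.1993]
tool_rot: [3.141, 0.001, -0.575]
wrist_force: [-0.1, 0.1, -0.2]
grip_width: 1.004
gripper_force: 0.0
gauge 1919 z 0.036576856618589504 (432.7206115722656, 268.45135498046875, 27.429536819458008, 78.01254272460938, 56.67658233642578)
t 8.4 tcp [0.4372 0.2644 0.2001] yaw -33.01 rp [-3.142 -0.   ] F [ 0.2 -0.7  0.7] w 0.997 gf 0.0
```

```bash
python3 go.py .434,.267,.011,-33.3
```

```text
.434,.267,.011,-33.3 off [np.float64(-4.1), np.float64(-0.4), np.float64(189.1)] twist 0.29
t 8.4 tcp [0.4372 0.2644 0.2001] yaw -33.01 rp [-3.142 -0.   ] F [ 0.2 -0.7  0.7] w 0.997 gf 0.0
```

```bash
python3 -m creep '[{"claw":1,"offset":[-0.004,0,0.045],"twist":0.3},{"claw":1,"offset":[-0.004,0,0.09],"twist":0.3},{"claw":1,"offset":[-0.004,0,0.135],"twist":0.3},{"claw":1,"offset":[-0.004,0,0.17],"twist":0.3},{"claw":1,"offset":[-0.004,0,0.189],"twist":0.3},{"claw":0.25,"offset":[-0.004,0,0.189],"twist":0.3},{"claw":0.25,"offset":[-0.004,0,0.189],"twist":0.3},{"claw":0.25,"offset":[-0.004,0,0.189],"twist":0.3},{"claw":0.25,"offset":[-0.004,0,0.189],"twist":0.3},{"claw":0.25,"offset":[-0.004,0,0.189],"twist":0.3}]' 80; python3 go.py
```

```text
t: 9.65
eef_pos: [0.4344, 0.2671, 0.0122]
tool_rot: [-3.14, -0.001, -0.583]
wrist_force: [-1.6, -1.3, 9.8]
grip_width: 0.312
gripper_force: 79.5
t 9.65 tcp [0.4344 0.2671 0.0122] yaw -33.43 rp [-3.14e+00 -1.00e-03] F [-1.6 -1.3  9.8] w 0.312 gf 79.5
```

```bash
python3 -m creep '[{"claw":0.25,"offset":[0,0,-0.02],"twist":0},{"claw":0.25,"offset":[0,0,-0.05],"twist":0},{"claw":0.25,"offset":[0,0,-0.09],"twist":0},{"claw":0.25,"offset":[0,0,-0.11],"twist":-8},{"claw":0.25,"offset":[0,0,-0.11],"twist":-17},{"claw":0.25,"offset":[0,0,-0.11],"twist":-26},{"claw":0.25,"offset":[0,0,-0.11],"twist":-33.8},{"claw":0.25,"offset":[0,0,-0.11],"twist":-33.8},{"claw":0.25,"offset":[0,0,-0.11],"twist":-33.8}]'; python3 go.py .53,-.0013,.12,.42; python3 meas.py .146 .4344 .2671
```

```text
t: 10.78
eef_pos: [0.4333, 0.2666, 0.1208]
tool_rot: [3.141, 0.0, 0.003]
wrist_force: [0.7, -0.1, -6.4]
grip_width: 0.311
gripper_force: 80.7
.53,-.0013,.12,.42 off [np.float64(95.8), np.float64(268.2), np.float64(0.8)] twist -0.23
t 10.775 tcp [0.4333 0.2666 0.1208] yaw 0.19 rp [3.141 0.   ] F [ 0.7 -0.1 -6.4] w 0.311 gf 80.7
gauge 8267 z 0.1450756927881588 (433.52252197265625, 267.4560546875, 80.05506134033203, 27.362768173217773, 0.19938769936561584)
```

```bash
python3 -m creep '[{"claw":0.25,"offset":[0.01,0.03,0],"twist":-0.1},{"claw":0.25,"offset":[0.024,0.07,0],"twist":-0.2},{"claw":0.25,"offset":[0.042,0.12,0],"twist":-0.2},{"claw":0.25,"offset":[0.06,0.17,0],"twist":-0.2},{"claw":0.25,"offset":[0.078,0.22,0],"twist":-0.2},{"claw":0.25,"offset":[0.09,0.25,0],"twist":-0.2},{"claw":0.25,"offset":[0.0958,0.2685,0],"twist":-0.2},{"claw":0.25,"offset":[0.0958,0.2685,0],"twist":-0.2},{"claw":0.25,"offset":[0.0958,0.2685,0],"twist":-0.2}]'; python3 go.py .53,-.0016,.038,.42; python3 meas.py .145 .53 -.001
python3 - <<'E'
import pickle; from h import *
c=pickle.load(open("w3.pkl","rb")); X=cloud(c); cv2.imwrite("pics/w3.png",c["pixels"][:,:,::-1])
E
```

```text
t: 11.95
eef_pos: [0.5305, -0.0003, 0.1206]
tool_rot: [-3.141, 0.001, 0.01]
wrist_force: [-0.5, 0.3, -6.2]
grip_width: 0.312
gripper_force: 81.1
.53,-.0016,.038,.42 off [np.float64(-0.5), np.float64(1.3), np.float64(82.6)] twist 0.15
t 11.95 tcp [ 5.305e-01 -3.000e-04  1.206e-01] yaw 0.57 rp [-3.141e+00  1.000e-03] F [-0.5  0.3 -6.2] w 0.312 gf 81.1
gauge 9176 z 0.1449668109516311 (530.5286865234375, 0.49454498291015625, 81.60691833496094, 27.657215118408203, 0.39595457911491394)
```

View pics/w3.png

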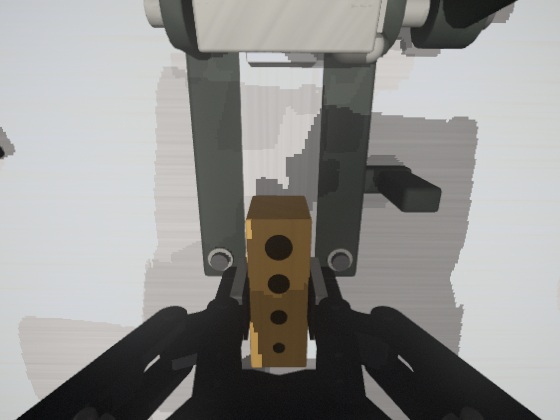

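The gauge is held level over the seat, at (278,280). The seat edges run at u≈241 and u≈321, and the heel is visible at (285,58). I'll measure the seat centreline from this view.

```bash
cat > seat.py <<'E'
import pickle; from h import *
c=pickle.load(open("w3.pkl","rb")); H=cv2.GaussianBlur(cv2.cvtColor(c["pixels"],cv2.COLOR_RGB2GRAY),(5,5),0).astype(float)
P=[]
for r in range(80,190,4):
    g=np.gradient(H[r]); P.append((230+g[230:250].argmax(),312+abs(g[312:332]).argmax(),r))
P=np.array(P)
for k,z in((0,.026),(1,.026)):
    q=plane(c,P[:,[k,2]],z); p=np.polyfit(q[:,0],q[:,1],1); e=abs(q[:,1]-np.polyval(p,q[:,0])); q=q[e<2*np.median(e)+1e-4]; p=np.polyfit(q[:,0],q[:,1],1); print(np.degrees(p[0]),np.polyval(p,[.53,.6]),e.max())
X=cloud(c); 
for r in range(50,80,3): print(r,X[r,285].round(4),c["pixels"][r,285])
E
python3 seat.py; python3 go.py
```

```text
0.36988541184677 [0.02886932 0.02932122] 0.00037168980059543166
0.4323177671941231 [-0.03081376 -0.03028558] 0.004886246623649705
50 [ 6.267e-01 -4.000e-04  1.792e-01] [155 153 146]
53 [ 0.6437 -0.0026  0.0545] [126 124 123]
56 [ 0.642  -0.0026  0.0546] [193 194 199]
59 [ 0.6405 -0.0027  0.0525] [210 213 217]
62 [ 0.6388 -0.0027  0.0528] [137 134 132]
65 [ 0.6386 -0.003   0.039 ] [96 95 94]
68 [ 0.638  -0.0032  0.0265] [210 213 213]
71 [ 0.6361 -0.0033  0.0258] [211 213 213]
74 [ 0.634  -0.0033  0.0279] [211 213 213]
77 [ 0.6321 -0.0033  0.026 ] [211 214 213]
t 12.0 tcp [ 5.306e-01 -2.000e-04  1.207e-01] yaw 0.6 rp [-3.141  0.   ] F [-0.6  0.4 -5.9] w 0.31 gf 81.1
```

```bash
python3 -m creep '[{"claw":0.25,"offset":[0,0.0015,0.02],"twist":0.1},{"claw":0.25,"offset":[0,0.0015,0.045],"twist":0.1},{"claw":0.25,"offset":[0,0.0015,0.065],"twist":0.1},{"claw":0.25,"offset":[0,0.0015,0.076],"twist":0.1},{"claw":0.25,"offset":[0,0.0015,0.08],"twist":0.1},{"claw":0.25,"offset":[0,0.0015,0.081],"twist":0.1},{"claw":0.25,"offset":[0,0.0015,0.0818],"twist":0.1},{"claw":0.25,"offset":[0,0.0015,0.0818],"twist":0.1}]'; python3 go.py
```

```text
t: 13.0
eef_pos: [0.5312, -0.0027, 0.0394]
tool_rot: [3.142, -0.001, 0.008]
wrist_force: [-0.3, 0.1, -6.5]
grip_width: 0.314
gripper_force: 81.0
t 13.0 tcp [ 0.5312 -0.0027  0.0394] yaw 0.46 rp [ 3.142e+00 -1.000e-03] F [-0.3  0.1 -6.5] w 0.314 gf 81.0
```

```bash
python3 -m creep '[{"claw":0.25,"offset":[0,0,0.0007],"twist":0},{"claw":0.25,"offset":[0,0,0.0014],"twist":0},{"claw":0.25,"offset":[0,0,0.002],"twist":0},{"claw":0.25,"offset":[0,0,0.002],"twist":0}]'; python3 go.py; python3 meas.py .063 .53 -.001
```

```text
t: 13.5
eef_pos: [0.5311, -0.0027, 0.0382]
tool_rot: [3.141, -0.0, 0.008]
wrist_force: [-6.7, -0.2, 13.6]
grip_width: 0.308
gripper_force: 83.8
t 13.5 tcp [ 0.5311 -0.0027  0.0382] yaw 0.46 rp [ 3.141 -0.   ] F [-6.7 -0.2 13.6] w 0.308 gf 83.8
gauge 8876 z 0.06252787902042918 (531.2421875, -1.9870328903198242, 80.75334167480469, 27.673891067504883, 0.5407512187957764)
```

```bash
python3 -m creep '[{"claw":0.6,"offset":[0,0,-0.001],"twist":0},{"claw":0.6,"offset":[0,0,-0.001],"twist":0},{"claw":0.6,"offset":[-0.01,-0.0005,-0.002],"twist":0},{"claw":0.6,"offset":[-0.025,-0.0008,-0.002],"twist":0},{"claw":0.6,"offset":[-0.025,-0.0008,-0.002],"twist":0},{"claw":0.25,"offset":[-0.025,-0.0008,-0.002],"twist":0},{"claw":0.25,"offset":[-0.025,-0.0008,-0.002],"twist":0},{"claw":0.25,"offset":[-0.025,-0.0008,-0.002],"twist":0},{"claw":0.25,"offset":[-0.025,-0.0008,-0.002],"twist":0}]' 50; python3 go.py; python3 meas.py .062 .53 -.001; python3 seat.py | head -2
```

```text
t: 14.68
eef_pos: [0.5066, -0.0022, 0.0394]
tool_rot: [3.141, -0.001, 0.008]
wrist_force: [-0.9, -1.1, 4.9]
grip_width: 0.315
gripper_force: 50.1
t 14.675 tcp [ 0.5066 -0.0022  0.0394] yaw 0.45 rp [ 3.141e+00 -1.000e-03] F [-0.9 -1.1  4.9] w 0.315 gf 50.1
gauge 10026 z 0.0625194518792501 (530.1076049804688, -1.2933845520019531, 79.98517608642578, 28.137056350708008, 0.4714204967021942)
-1.1637610835868215 [0.01852803 0.01710623] 0.003961394738054715
-3.251735748360905 [-0.01821031 -0.02218305] 0.00466121295602458
```

```bash
python3 -m creep '[{"claw":0.25,"offset":[0.004,0,0],"twist":0},{"claw":0.25,"offset":[0.012,0,0],"twist":0},{"claw":0.25,"offset":[0.022,0,0],"twist":0},{"claw":0.25,"offset":[0.032,0,0],"twist":0},{"claw":0.25,"offset":[0.042,0,0],"twist":0},{"claw":0.25,"offset":[0.052,0,0],"twist":0},{"claw":0.25,"offset":[0.06,0,0],"twist":0},{"claw":0.25,"offset":[0.064,0,0],"twist":0},{"claw":0.25,"offset":[0.064,0,0],"twist":0}]'; python3 go.py; python3 meas.py .062 .594 -.001
```

```text
t: 15.85
eef_pos: [0.5688, -0.0015, 0.0394]
tool_rot: [-3.141, 0.004, 0.008]
wrist_force: [-12.9, 0.1, 14.2]
grip_width: 0.319
gripper_force: 51.4
t 15.85 tcp [ 0.5688 -0.0015  0.0394] yaw 0.47 rp [-3.141  0.004] F [-12.9   0.1  14.2] w 0.319 gf 51.4
gauge 3663 z 0.06255297301840092 (568.919677734375, -0.6473379135131836, 33.10006332397461, 27.91469955444336, 0.5059395432472229)
```

```bash
python3 - <<'E'
from bench import arm
import pickle; from h import *
c=arm.read_camera("scene"); pickle.dump(c,open("scene3.pkl","wb")); cv2.imwrite("pics/s3.png",cv2.resize(c["pixels"][90:270,180:400,::-1],None,fx=3,fy=3,interpolation=cv2.INTER_CUBIC))
E
```

```text
(no output)
```

View pics/s3.png

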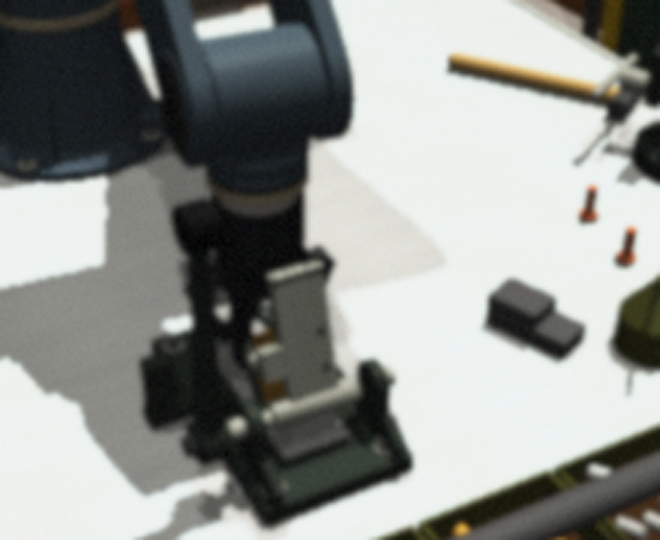

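```bash
python3 -m creep '[{"claw":0.25,"offset":[0,0,-0.0007],"twist":0},{"claw":0.25,"offset":[0,0,-0.0007],"twist":0}]'; python3 go.py
```

```text
t: 16.2
eef_pos: [0.5694, -0.0015, 0.0394]
tool_rot: [-3.141, 0.002, 0.008]
wrist_force: [-5.3, -0.0, 1.5]
grip_width: 0.319
gripper_force: 49.7
t 16.2 tcp [ 0.5694 -0.0015  0.0394] yaw 0.46 rp [-3.141e+00  2.000e-03] F [-5.3 -0.   1.5] w 0.319 gf 49.7
```

The scene view shows the gauge between the fingers under the raised stop at crop (270,350). The stop at (300,320) is close to the gripper body. The force came from light down-pressure and fell when I eased up, so I'll carry on in small steps.

```bash
python3 -m creep '[{"claw":0.25,"offset":[0.001,0,0],"twist":0},{"claw":0.25,"offset":[0.002,0,0],"twist":0},{"claw":0.25,"offset":[0.003,0,0],"twist":0},{"claw":0.25,"offset":[0.003,0,0],"twist":0}]'; python3 go.py
```

```text
t: 16.7
eef_pos: [0.5725, -0.0015, 0.0394]
tool_rot: [-3.141, 0.002, 0.008]
wrist_force: [-5.1, -0.1, 1.5]
grip_width: 0.317
gripper_force: 49.7
t 16.7 tcp [ 0.5725 -0.0015  0.0394] yaw 0.46 rp [-3.141e+00  2.000e-03] F [-5.1 -0.1  1.5] w 0.317 gf 49.7
```

```bash
python3 -m creep '[{"claw":0.25,"offset":[0.001,0,0],"twist":0},{"claw":0.25,"offset":[0.002,0,0],"twist":0},{"claw":0.25,"offset":[0.003,0,0],"twist":0},{"claw":0.25,"offset":[0.003,0,0],"twist":0}]'; python3 go.py;python3 -m creep '[{"claw":0.25,"offset":[0.0005,0,0],"twist":0},{"claw":0.25,"offset":[0.001,0,0],"twist":0},{"claw":0.25,"offset":[0.0015,0,0],"twist":0},{"claw":0.25,"offset":[0.0015,0,0],"twist":0}]'; python3 go.py
```

```text
t: 17.2
eef_pos: [0.5755, -0.0015, 0.0394]
tool_rot: [-3.141, 0.002, 0.008]
wrist_force: [-5.4, 0.7, 0.9]
grip_width: 0.318
gripper_force: 49.7
t 17.2 tcp [ 0.5755 -0.0015  0.0394] yaw 0.46 rp [-3.141e+00  2.000e-03] F [-5.4  0.7  0.9] w 0.318 gf 49.7
t: 17.7
eef_pos: [0.5759, -0.0015, 0.0394]
tool_rot: [-3.141, 0.004, 0.008]
wrist_force: [-12.2, -1.6, 6.9]
grip_width: 0.313
gripper_force: 50.4
t 17.7 tcp [ 0.5759 -0.0015  0.0394] yaw 0.46 rp [-3.141  0.004] F [-12.2  -1.6   6.9] w 0.313 gf 50.4
```

```bash
python3 -m creep '[{"claw":0.25,"offset":[0.0005,0,0],"twist":0},{"claw":0.25,"offset":[0.001,0,0],"twist":0},{"claw":0.25,"offset":[0.001,0,0],"twist":0}]'; python3 go.py;python3 -m creep '[{"claw":0.6,"offset":[0,0,0],"twist":0},{"claw":0.6,"offset":[0,0,0],"twist":0},{"claw":0.6,"offset":[-0.015,0,0],"twist":0},{"claw":0.6,"offset":[-0.04,0,0],"twist":0},{"claw":0.8,"offset":[-0.08,0,-0.01],"twist":0},{"claw":0.8,"offset":[-0.11,0,-0.06],"twist":0},{"claw":0.8,"offset":[-0.12,0,-0.11],"twist":0},{"claw":0.8,"offset":[-0.12,0,-0.16],"twist":0},{"claw":0.8,"offset":[-0.12,0,-0.16],"twist":0}]'; python3 go.py; python3 meas.py .062 .598 -.001
python3 - <<'E'
import pickle; from h import *
c=pickle.load(open("w3.pkl","rb")); X=cloud(c); cv2.imwrite("pics/w4.png",c["pixels"][:,:,::-1])
E
```

```text
t: 18.08
eef_pos: [0.5759, -0.0015, 0.0394]
tool_rot: [-3.141, 0.007, 0.008]
wrist_force: [-18.6, -0.4, 12.1]
grip_width: 0.321
gripper_force: 51.1
t 18.075 tcp [ 0.5759 -0.0015  0.0394] yaw 0.47 rp [-3.141  0.007] F [-18.6  -0.4  12.1] w 0.321 gf 51.1
t: 19.2
eef_pos: [0.4606, -0.0026, 0.2032]
tool_rot: [3.141, -0.008, 0.008]
wrist_force: [0.4, 0.4, -0.4]
grip_width: 0.801
gripper_force: 0.0
t 19.2 tcp [ 0.4606 -0.0026  0.2032] yaw 0.46 rp [ 3.141 -0.008] F [ 0.4  0.4 -0.4] w 0.801 gf 0.0
gauge 2791 z 0.06233057397156458 (591.587890625, -0.7280282974243164, 65.3590087890625, 27.650768280029297, 0.3322504460811615)
```

View pics/w4.png

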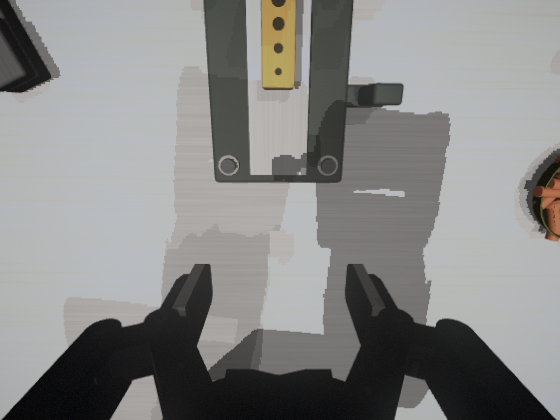

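The gauge sits at (278,40), parallel to the seat edges and central; its back end is out of view. Next the lever comes down.

```bash
python3 go.py .671,-.0935,.33,.4 .671,-.0935,.257,.4; python3 -m creep '[{"claw":0.8,"offset":[0,0,-0.05],"twist":0},{"claw":0.8,"offset":[0.01,0.01,-0.1],"twist":0},{"claw":0.8,"offset":[0.045,0.03,-0.127],"twist":0},{"claw":0.8,"offset":[0.09,0.05,-0.127],"twist":0},{"claw":0.8,"offset":[0.135,0.07,-0.127],"twist":0},{"claw":0.8,"offset":[0.175,0.085,-0.127],"twist":0},{"claw":0.8,"offset":[0.2,0.0925,-0.127],"twist":0},{"claw":0.8,"offset":[0.209,0.0925,-0.127],"twist":0},{"claw":0.8,"offset":[0.209,0.0925,-0.127],"twist":0}]'; python3 go.py .671,-.0935,.257,.4
```

```text
.671,-.0935,.33,.4 off [np.float64(210.8), np.float64(92.7), np.float64(-129.0)] twist 0.06
.671,-.0935,.257,.4 off [np.float64(210.8), np.float64(92.7), np.float64(-56.0)] twist 0.06
t 19.25 tcp [ 0.4595 -0.0025  0.201 ] yaw 0.46 rp [ 3.141 -0.004] F [-0.9  0.2 -1.7] w 0.797 gf 0.0
t: 20.38
eef_pos: [0.6681, -0.093, 0.3254]
tool_rot: [-3.141, 0.002, 0.008]
wrist_force: [0.4, -0.5, 0.2]
grip_width: 0.802
gripper_force: 0.0
.671,-.0935,.257,.4 off [np.float64(2.9), np.float64(0.6), np.float64(68.4)] twist 0.07
t 20.375 tcp [ 0.6681 -0.093   0.3254] yaw 0.47 rp [-3.141e+00  2.000e-03] F [ 0.4 -0.5  0.2] w 0.802 gf 0.0
```

```bash
python3 -m creep '[{"claw":0.8,"offset":[0.003,0.0006,0.02],"twist":0},{"claw":0.8,"offset":[0.003,0.0006,0.05],"twist":0},{"claw":0.8,"offset":[0.003,0.0006,0.068],"twist":0},{"claw":0,"offset":[0.003,0.0006,0.068],"twist":0},{"claw":0,"offset":[0.003,0.0006,0.068],"twist":0},{"claw":0,"offset":[0.003,0.0006,0.068],"twist":0},{"claw":0,"offset":[0.003,0.0006,0.068],"twist":0}]' 70; python3 go.py
```

```text
t: 21.25
eef_pos: [0.6716, -0.0931, 0.2603]
tool_rot: [-3.141, -0.002, 0.008]
wrist_force: [-0.8, 5.0, 3.0]
grip_width: 0.291
gripper_force: 70.4
t 21.25 tcp [ 0.6716 -0.0931  0.2603] yaw 0.47 rp [-3.141e+00 -2.000e-03] F [-0.8  5.   3. ] w 0.291 gf 70.4
```

```bash
python3 -m creep '[{"claw":0,"offset":[-0.013,0,0.0005],"twist":0},{"claw":0,"offset":[-0.0299,0,0.0014],"twist":0},{"claw":0,"offset":[-0.0593,0,0.0072],"twist":0},{"claw":0,"offset":[-0.0875,0,0.0173],"twist":0},{"claw":0,"offset":[-0.1139,0,0.0316],"twist":0},{"claw":0,"offset":[-0.1378,0,0.0496],"twist":0},{"claw":0,"offset":[-0.1588,0,0.0711],"twist":0},{"claw":0,"offset":[-0.1588,0,0.0711],"twist":0}]'; python3 go.py
```

```text
t: 22.25
eef_pos: [0.5098, -0.094, 0.1882]
tool_rot: [-3.14, 0.004, 0.008]
wrist_force: [-19.2, 8.9, 12.4]
grip_width: 0.289
gripper_force: 88.1
t 22.25 tcp [ 0.5098 -0.094   0.1882] yaw 0.45 rp [-3.14   0.004] F [-19.2   8.9  12.4] w 0.289 gf 88.1
```

```bash
python3 -m creep '[{"claw":0,"offset":[-0.01,0,0.012],"twist":0},{"claw":0,"offset":[-0.0185,0,0.0243],"twist":0},{"claw":0,"offset":[-0.0322,0,0.0509],"twist":0},{"claw":0,"offset":[-0.0418,0,0.0793],"twist":0},{"claw":0,"offset":[-0.0451,0,0.095],"twist":0},{"claw":0,"offset":[-0.0465,0,0.102],"twist":0},{"claw":0,"offset":[-0.0465,0,0.102],"twist":0}]'; python3 go.py
```

```text
t: 23.12
eef_pos: [0.4635, -0.0942, 0.0849]
tool_rot: [-3.139, 0.006, 0.007]
wrist_force: [-10.6, 9.2, -4.2]
grip_width: 0.291
gripper_force: 108.1
t 23.125 tcp [ 0.4635 -0.0942  0.0849] yaw 0.41 rp [-3.139  0.006] F [-10.6   9.2  -4.2] w 0.291 gf 108.1
```

```bash
python3 -m creep '[{"claw":0,"offset":[0.001,0,0.003],"twist":0},{"claw":0,"offset":[0.001,0,0.006],"twist":0},{"claw":0,"offset":[0.001,0,0.006],"twist":0}]'; python3 go.py; python3 -m creep '[{"claw":0,"offset":[0,0,0.002],"twist":0},{"claw":0,"offset":[0,0,0.004],"twist":0},{"claw":0,"offset":[0,0,0.004],"twist":0}]'; python3 go.py
```

```text
t: 23.5
eef_pos: [0.4628, -0.0941, 0.0789]
tool_rot: [-3.139, 0.01, 0.009]
wrist_force: [-20.7, 5.2, 4.3]
grip_width: 0.29
gripper_force: 109.7
t 23.5 tcp [ 0.4628 -0.0941  0.0789] yaw 0.49 rp [-3.139  0.01 ] F [-20.7   5.2   4.3] w 0.29 gf 109.7
t: 23.88
eef_pos: [0.4624, -0.0941, 0.0749]
tool_rot: [-3.139, 0.01, 0.009]
wrist_force: [-23.7, 5.1, 5.7]
grip_width: 0.295
gripper_force: 110.4
t 23.875 tcp [ 0.4624 -0.0941  0.0749] yaw 0.49 rp [-3.139  0.01 ] F [-23.7   5.1   5.7] w 0.295 gf 110.4
```

The z force is low, so slip is possible. I'll release, rise and check the knob height.

```bash
python3 -m creep '[{"claw":0,"offset":[-0.002,0,0],"twist":0},{"claw":0.6,"offset":[-0.002,0,0],"twist":0},{"claw":0.6,"offset":[-0.002,0,0],"twist":0},{"claw":0.6,"offset":[0,0,-0.04],"twist":0},{"claw":0.4,"offset":[0,0,-0.1],"twist":0},{"claw":0,"offset":[0,0,-0.11],"twist":0},{"claw":0,"offset":[0,0,-0.11],"twist":0},{"claw":0,"offset":[0,0,-0.11],"twist":0},{"claw":0,"offset":[0,0,-0.11],"twist":0}]'
cat > lev.py <<'E'
from bench import arm
import pickle; from h import *
c=arm.read_camera("wrist"); pickle.dump(c,open("w5.pkl","wb")); X=cloud(c)
m=(X[...,0]>.44)&(X[...,0]<.485)&(abs(X[...,1]+.0935)<.016)&(X[...,2]>.05)&(X[...,2]<.15)
print("knob",m.sum(),np.percentile(X[m],[3,50,97],axis=0).round(4).tolist())
m=(X[...,0]>.52)&(X[...,0]<.62)&(abs(X[...,1]+.0935)<.006)&(X[...,2]>.05)&(X[...,2]<.15)
if m.sum(): p=np.polyfit(X[m][:,0],X[m][:,2],1); print("bar slope",-p[0],np.polyval(p,[.52,.6]))
m=(X[...,0]>.53)&(X[...,0]<.64)&(abs(X[...,1])<.018)&(X[...,2]>.064)&(X[...,2]<.2)
if m.sum()>20: P=X[m]; p=np.polyfit(P[:,0],P[:,2],1); print("stop angle",-p[0],"front",P[:,0].min(),P[P[:,0].argmin()])
E
python3 lev.py; python3 go.py
```

```text
t: 25.0
eef_pos: [0.4664, -0.0954, 0.1844]
tool_rot: [-3.141, 0.002, 0.008]
wrist_force: [0.5, -0.1, -0.7]
grip_width: 0.003
gripper_force: 0.0
knob 1479 [[0.4541, -0.1055, 0.1008], [0.4723, -0.0936, 0.1138], [0.4838, -0.0816, 0.1171]]
bar slope 0.11778994387380912 [0.09734935 0.08792616]
stop angle 0.3417345903152371 front 0.5528064042380617 [0.5528064  0.01534193 0.10674787]
t 25.05 tcp [ 0.4665 -0.0954  0.1846] yaw 0.46 rp [-3.141e+00  2.000e-03] F [0.1 0.9 0.4] w 0.0 gf 0.0
```

The stop now hangs at 0.34 rad as described, but the knob top is at 0.118 against about 0.106 when fully down. I'll press on the knob from above with shut fingers.

```bash
python3 -m creep '[{"claw":0,"offset":[0.001,-0.0018,0.03],"twist":0},{"claw":0,"offset":[0.001,-0.0018,0.055],"twist":0},{"claw":0,"offset":[0.001,-0.0018,0.064],"twist":0},{"claw":0,"offset":[0.001,-0.0018,0.068],"twist":0},{"claw":0,"offset":[0.001,-0.0018,0.072],"twist":0},{"claw":0,"offset":[0.001,-0.0018,0.075],"twist":0},{"claw":0,"offset":[0.001,-0.0018,0.077],"twist":0},{"claw":0,"offset":[0.001,-0.0018,0.077],"twist":0}]'; python3 go.py
```

```text
t: 26.05
eef_pos: [0.4681, -0.0937, 0.1087]
tool_rot: [3.141, -0.0, 0.008]
wrist_force: [0.6, 0.2, 0.2]
grip_width: 0.002
gripper_force: 0.0
t 26.05 tcp [ 0.4681 -0.0937  0.1087] yaw 0.45 rp [ 3.141 -0.   ] F [0.6 0.2 0.2] w 0.002 gf 0.0
```

```bash
python3 -m creep '[{"claw":0,"offset":[0,0,0.001],"twist":0},{"claw":0,"offset":[0,0,0.002],"twist":0},{"claw":0,"offset":[0,0,0.003],"twist":0},{"claw":0,"offset":[0,0,0.003],"twist":0}]'|sed -n '2p;4p'; python3 lev.py; python3 -m creep '[{"claw":0,"offset":[0,0,0.001],"twist":0},{"claw":0,"offset":[0,0,0.002],"twist":0},{"claw":0,"offset":[0,0,0.003],"twist":0},{"claw":0,"offset":[0,0,0.003],"twist":0}]'|sed -n '2p;4p'
```

```text
eef_pos: [0.4679, -0.0937, 0.1058]
wrist_force: [-2.4, -0.1, 7.1]
knob 4179 [[0.4642, -0.1057, 0.0897], [0.4777, -0.0932, 0.123], [0.4826, -0.0809, 0.1484]]
bar slope 0.06695174695747429 [0.08978895 0.08443281]
stop angle 0.30374962607898726 front 0.5523698488590473 [0.55236985 0.01775311 0.10571398]
eef_pos: [0.468, -0.0938, 0.1052]
wrist_force: [-16.6, 3.5, 45.1]
```

The force jumped with no further travel, TCP z=0.105, so the lever is hard on its rest. I'll back off and go over the stop.

```bash
python3 -m creep '[{"claw":0,"offset":[0,0,-0.01],"twist":0},{"claw":0,"offset":[0,0,-0.05],"twist":0},{"claw":0,"offset":[0,0,-0.08],"twist":0},{"claw":0,"offset":[0,0,-0.08],"twist":0}]'|sed -n '2p;4p'; python3 lev.py; python3 go.py .581,-.0008,.185,.42 .581,-.0008,.108,.42
```

```text
eef_pos: [0.4691, -0.094, 0.1844]
wrist_force: [-0.6, 1.0, -0.4]
knob 1354 [[0.4526, -0.1055, 0.0895], [0.471, -0.0938, 0.1035], [0.4824, -0.0819, 0.1067]]
bar slope 0.06407240649763142 [0.08966403 0.08453824]
stop angle 0.3450731653270005 front 0.5526796392220461 [0.55267964 0.01705706 0.10584621]
.581,-.0008,.185,.42 off [np.float64(113.4), np.float64(-92.1), np.float64(-2.0)] twist 0.03
.581,-.0008,.108,.42 off [np.float64(113.4), np.float64(-92.1), np.float64(75.0)] twist 0.03
t 27.65 tcp [ 0.4683 -0.0938  0.183 ] yaw 0.45 rp [ 3.141e+00 -2.000e-03] F [-0.2  0.3 -0.2] w -0.002 gf 0.0
```

Knob top is at 0.1067, so the lever is fully down. Now the stop.

```bash
python3 -m creep '[{"claw":0,"offset":[0.03,-0.025,0],"twist":0},{"claw":0,"offset":[0.07,-0.055,0],"twist":0},{"claw":0,"offset":[0.1,-0.08,0],"twist":0},{"claw":0,"offset":[0.1134,-0.0921,0.02],"twist":0},{"claw":0,"offset":[0.1134,-0.0921,0.05],"twist":0},{"claw":0,"offset":[0.1134,-0.0921,0.075],"twist":0},{"claw":0,"offset":[0.1134,-0.0921,0.09],"twist":0},{"claw":0,"offset":[0.1134,-0.0921,0.1],"twist":0},{"claw":0,"offset":[0.1134,-0.0921,0.105],"twist":0},{"claw":0,"offset":[0.1134,-0.0921,0.105],"twist":0}]'|sed -n '2p;4p'; python3 go.py
```

```text
eef_pos: [0.5808, -0.0007, 0.0777]
wrist_force: [-0.7, -0.3, 0.1]
t 28.9 tcp [ 0.5808 -0.0007  0.0777] yaw 0.45 rp [ 3.142e+00 -1.000e-03] F [-0.7 -0.3  0.1] w -0.005 gf 0.0
```

```bash
python3 -m creep '[{"claw":0,"offset":[0,0,0.001],"twist":0},{"claw":0,"offset":[0,0,0.002],"twist":0},{"claw":0,"offset":[0,0,0.003],"twist":0},{"claw":0,"offset":[0,0,0.003],"twist":0}]'|sed -n '2p;4p'; python3 -m creep '[{"claw":0,"offset":[0,0,0.0004],"twist":0},{"claw":0,"offset":[0,0,0.0008],"twist":0},{"claw":0,"offset":[0,0,0.0008],"twist":0}]'|sed -n '2p;4p'
```

```text
eef_pos: [0.5808, -0.0008, 0.0747]
wrist_force: [0.5, 0.0, 1.9]
eef_pos: [0.5808, -0.0007, 0.0741]
wrist_force: [0.9, -0.9, 4.9]
```

```bash
python3 -m creep '[{"claw":0,"offset":[0,0,0.0003],"twist":0},{"claw":0,"offset":[0,0,0.0006],"twist":0},{"claw":0,"offset":[0,0,0.0006],"twist":0}]'|sed -n '2p;4p'; python3 go.py
```

```text
eef_pos: [0.5808, -0.0007, 0.0741]
wrist_force: [-2.9, -0.1, 12.4]
t 30.15 tcp [ 0.5808 -0.0007  0.0741] yaw 0.46 rp [ 3.141e+00 -1.000e-03] F [-2.9 -0.1 12.4] w -0.0 gf 5.9
```

Firm at 12 N, with z=0.074 exactly level. I'll hold it a moment, then let go, rise and check.

```bash
python3 -m creep '[{"claw":0,"offset":[0,0,0.0001],"twist":0},{"claw":0,"offset":[0,0,0.0001],"twist":0},{"claw":0,"offset":[0,0,0.0001],"twist":0},{"claw":0,"offset":[0,0,0.0001],"twist":0},{"claw":0,"offset":[0,0,0.0001],"twist":0},{"claw":0,"offset":[0,0,0.0001],"twist":0},{"claw":0,"offset":[0,0,0.0001],"twist":0},{"claw":0,"offset":[0,0,0.0001],"twist":0}]'|sed -n '2p;4p'; python3 -m creep '[{"claw":0,"offset":[0,0,-0.005],"twist":0},{"claw":0,"offset":[0,0,-0.04],"twist":0},{"claw":0,"offset":[-0.03,0,-0.09],"twist":0},{"claw":0,"offset":[-0.08,0,-0.12],"twist":0},{"claw":0,"offset":[-0.13,0,-0.13],"twist":0},{"claw":0,"offset":[-0.16,0,-0.13],"twist":0},{"claw":0,"offset":[-0.16,0,-0.13],"twist":0}]'|sed -n 2p; python3 lev.py; python3 meas.py .062 .598 -.001
python3 - <<'E'
import pickle; from h import *
c=pickle.load(open("w5.pkl","rb")); X=cloud(c); cv2.imwrite("pics/w6.png",c["pixels"][:,:,::-1])
m=(X[...,0]>.56)&(X[...,0]<.63)&(abs(X[...,1])<.018); P=X[m]; p=np.polyfit(P[:,0],P[:,2],1); print("stop",-p[0],np.polyval(p,.58))
E
```

```text
eef_pos: [0.5808, -0.0007, 0.074]
wrist_force: [-3.0, 0.3, 12.3]
eef_pos: [0.4192, -0.0019, 0.2033]
knob 1670 [[0.4501, -0.1038, 0.0811], [0.4675, -0.0892, 0.1022], [0.4821, -0.0805, 0.1066]]
bar slope 0.06562602270790475 [0.08940235 0.08415227]
stop angle -0.03511877796644549 front 0.5466713985027833 [0.5466714  0.01066051 0.07111136]
stop 0.014544517593572774 0.07422754616423509Traceback (most recent call last):
  File "meas.py", line 6, in <module>
    n,l,s,_=cv2.connectedComponentsWithStats(cv2.morphologyEx(m.astype(np.uint8),cv2.MORPH_CLOSE,np.ones((9,9)))); k=l==1+s[1:,4].argmax()
                                                                                                                          ~~~~~~~~~~~~~~^^
ValueError: attempt to get argmax of an empty sequence
```

View pics/w6.png

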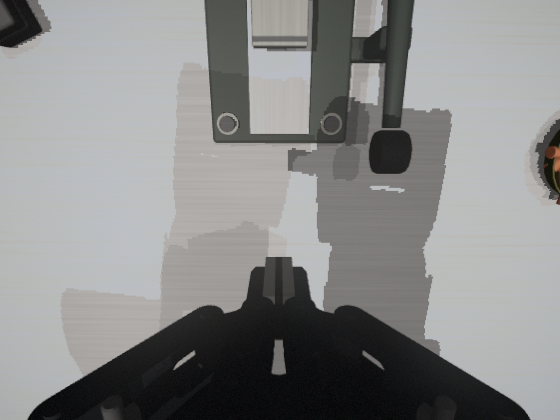

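The stop lies level over the block at (280,25), top z=0.0742. The lever is down with its knob at (390,150), and the arm is clear. Handing in.

```bash
python3 -c "
from bench import arm
print(arm.close_job())"
```

```text
the job is handed in; nothing more can be done
None
```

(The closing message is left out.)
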